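# Clamp down the steriliser lid crisscross

### The arm

A 6-joint arm with a two-finger parallel gripper is mounted at the origin on the work surface. World frame = base frame: x ahead of the robot, y to its left, z up, the work surface at z = 0. Lengths are in m, angles in degrees, forces in N, time in s.
With the tool pointing down it reaches from about 0.25 to 0.725 m from the base axis. Payload 9.7 kg.
Tool frame: the origin (TCP) lies at the very end of the fingers, on their centre line; the grasp point (between the pads) lies 19 mm behind it; z points along the fingers, y is the line along which they close (so a half turn about z gives the same grasp; the last joint's range is limited). The gripper opens to 85 mm and grips with 20 to 120 N. Pads are 22 mm wide; open, the fingers measure 114 mm over their backs; the gripper's body (76 mm by 85 mm) begins 54 mm behind the grasp point. The pads swing forward as they close: fully open they stand 13 mm farther back than shut.
Start: joints at [71.792, 4.979, 10.078, 95.1, 0, 90], TCP at [0.172, 0.522, 0.231] pointing down, gripper open.
Joint ranges: [-179.16, 179.16], [-48.56, 103.87], [-65.8, 70.77], [-126.05, 130.52], [-82.76, 87.17], [-180, 180]. Speed limits (degrees/s): [127.2, 127.2, 147.25, 180, 180, 180].

### API

Orientations are given as [roll, pitch, yaw] about the fixed x, y, z axes, in that order (R = Rz(yaw) Ry(pitch) Rx(roll)).
In Python, from workcell import bot gives the robot as it stands.
- The arm moves only by the tool arm_command, never from a script. Its argument "series" is a list of rows, each a list of 4 numbers: the shift along the tool's x, y, z in m, then the turn about the tool's z in rad. A call has exactly 5 rows; each row is the pose to reach, as a shift and turn from the pose commanded when the call began, along the tool's axes at that moment; what a row does not reach only later rows make up. A row lasts 1/10 s, in which the tool goes at most 50 mm and 8.59 degrees, less where a joint would pass 70% of its speed; a pose out of reach is approached as far as the arm can. A call with a gripper value outside its range is refused whole. "hand" is the finger opening in m, from 0 to 0.0854, set as the call begins (left out, the last holds). The fingers move at their own pace and stop on an object; "grip_force" is the grip in N (left out, the last holds). Time passes only in rows, so rows that repeat a pose let the fingers close, or fill a call up. It gives the time, the measured TCP pose, the force, the opening and the grip force at its end, in the units of the state.
- bot.get_obs(): the state, without advancing time (a new reading comes with each control period).
- bot.camera(name): name is "scene" or "top"; returns a dict with "color" (420x560x3 uint8, blue, green, red), "camera_matrix" (3x3 intrinsics, pixels), "xyz" and "orientation" of the camera in the world. Camera axes: x right, y up, looking along -z (the intrinsics and any distortion apply to the point x, -y, -z); pixel columns grow to the right and rows downward; lengths in m; the calibration is good to about 2 mm. A picture is of the moment at which its call begins. There is no depth.
- bot.job_done(): hands the job in; it is judged then, once.
Trained networks look in the newest picture that a camera, given by its name, has taken for a name from the list of things; names that differ only in an ending like _2 or _b are one class to them, and where a whole thing is asked for, a point or a joint stands for the part that bears it (a point fixed in the world has none). Each returns a list of dicts, best first, with "confidence" (0 to 1); they miss things now and then, are a little off and sometimes report something else, mostly with a low value. They report only what shows in the picture. A call takes as long as a camera call. They do not tell look-alikes from the thing itself.
- bot.find_in(camera, target): "location" ([column, row] in pixels, amid what is visible of it).
- bot.mark_of(camera, target): "location" ([column, row] in pixels: a listed point, or the origin of a listed thing).
The state is a dict: "time": time; "q": joint angles; "qd": joint speeds; "joint_efforts": joint torques, N m; "ee_pos": TCP position; "tcp_rot": TCP orientation; "wrist_force": force on the tool from outside, world axes, zero at the start; "torque": the same for the moment, N m; "opening": finger opening in m; "grasp_force": force on a finger pad.
Only numpy, scipy, OpenCV 4.12 (cv2) and the standard library are available. Lean on these libraries where they do the work, as an engineer would, in place of code of your own. Each camera call takes 0.05 s, during which the arm holds its last target. There are 200 camera calls.

### The job

Finish closing the blue-lidded steriliser pot by its four black knobs, in two crisscross passes: one opposite pair has already been turned to halfway, so first turn the other, still loose pair clockwise to halfway (45 degrees) too. Then make the second pass: turn the two knobs of one opposite pair fully tight, then the two of the other pair, never tightening any knob beyond halfway while another is still loose. Do not touch the white-lidded pot, which is finished.

Things in the scene. Friction and masses are not known exactly. Their poses are not given: they have to be found in the camera images.
- blue_pot: Round steel pot fixed to the desk, 200 mm across, with a blue lid (top 109 mm above the desk; low blue boss in the middle, 134 mm high) and four black knobs. Origin: centre of the underside, on the desk; z up; any yaw. The knobs' upright axes stand 75 mm from the centre at this frame's +x (knob_a), -x (knob_b), +y (knob_c), -y (knob_d).
- white_pot: The same pot with a white lid, knobs already tight (all bars along the rim); a bystander not to be touched. Origin: centre of the underside; up to 154 mm high, 200 mm across.
- knob_a (a joint): Knob at the blue pot's +x, across from knob_b: black bar 46 x 14 mm, top 154 mm above the desk, on a 42 mm round grey foot whose top is at 121 mm; one end yellow on top. Stays where left. Value in rad, clockwise from above: 0 loose (bar radial, yellow end inward), 0.785 halfway (bar at 45 deg), 1.571 tight, hard stop (bar along the rim).
- knob_b (a joint): Knob at the blue pot's -x, across from knob_a: black bar 46 x 14 mm, top 154 mm above the desk, on a 42 mm round grey foot whose top is at 121 mm; one end yellow on top. Stays where left. Value in rad, clockwise from above: 0 loose (bar radial, yellow end inward), 0.785 halfway (bar at 45 deg), 1.571 tight, hard stop (bar along the rim).
- knob_c (a joint): Knob at the blue pot's +y, across from knob_d: black bar 46 x 14 mm, top 154 mm above the desk, on a 42 mm round grey foot whose top is at 121 mm; one end yellow on top. Stays where left. Value in rad, clockwise from above: 0 loose (bar radial, yellow end inward), 0.785 halfway (bar at 45 deg), 1.571 tight, hard stop (bar along the rim).
- knob_d (a joint): Knob at the blue pot's -y, across from knob_c: black bar 46 x 14 mm, top 154 mm above the desk, on a 42 mm round grey foot whose top is at 121 mm; one end yellow on top. Stays where left. Value in rad, clockwise from above: 0 loose (bar radial, yellow end inward), 0.785 halfway (bar at 45 deg), 1.571 tight, hard stop (bar along the rim).
Things that resemble listed ones, but are neither listed nor needed, are in the scene too. What is shaped like the blue_pot but pink or red is not meant.

How it is judged:
By the outcome, as a careful person would: the job done as asked, in the order asked, and still so for the second after the job is handed in, with the robot touching nothing.
It also fails if it takes over 70 s, if anything falls off the work surface, if the arm or the gripper's body presses on something with over 40 N, if the wrist force passes 120 N, or if a joint passes its speed limit or range.

## Working session

There is one attempt and no reset: what is moved stays moved. The work goes in short steps, Python scripts to look and compute and a tool call to move; the robot and the scene stay as the last step left them, time stands still between calls to the robot, and variables do not carry over. Pictures are saved under pics/ and viewed, at most 10 in all, crops included, and the job is handed in when it is done.

Besides the shell and the picture viewer there is one more tool, called after ">>>" as name(argument=value, ...), one argument or row to a line, values as JSON. arm_command: Moves the arm, as the interface text tells. Its arguments: {"type":"object","properties":{"series":{"type":"array"},"hand":{"type":"number"},"grip_force":{"type":"number"}},"required":["series"]}

```bash
mkdir -p pics; python3 - <<'E'
from workcell import bot
import cv2
for n in("scene","top"):
    c=bot.camera(n); cv2.imwrite(f"pics/{n}0.png",c["color"]); print(n,c["camera_matrix"],c["xyz"],c["orientation"],[k for k in c])
    for t in("blue_pot","white_pot","knob_a"):
        print(t,[(d["location"],d["confidence"]) for d in bot.mark_of(n,t)])
    print([(d["location"],d["confidence"]) for d in bot.find_in(n,"knob_a")])
o=bot.get_obs();print(o)
E
```

```text
scene [[452.75699641   0.         293.07373049]
 [  0.         452.75699641 209.3478904 ]
 [  0.           0.           1.        ]] [1.16007534 0.20757188 0.94992804] [ 42.34963935  -0.93166593 107.04027285] ['color', 'camera_matrix', 'xyz', 'orientation']
blue_pot [([365.4, 278.4], 0.95), ([412.2, 198.1], 0.89), ([230.9, 170.0], 0.63)]
white_pot [([215.7, 239.1], 0.75)]Traceback (most recent call last):
  File "<stdin>", line 6, in <module>
ValueError: it knows: blue_pot, white_pot
```

View pics/scene0.png

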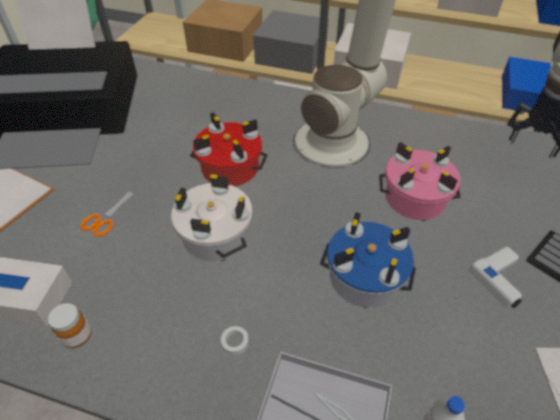

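```bash
python3 - <<'E'
from workcell import bot
import cv2
c=bot.camera("top"); cv2.imwrite("pics/top0.png",c["color"]); print(c["camera_matrix"],c["xyz"],c["orientation"])
for t in("blue_pot","white_pot"):
    print(t,[(d["location"],d["confidence"]) for d in bot.mark_of("top",t)])
print(bot.get_obs())
E
```

```text
[[391.92266651   0.         281.09040619]
 [  0.         391.92266651 201.65978736]
 [  0.           0.           1.        ]] [0.33861365 0.01059839 0.93150819] [  4.007477    -1.9368861  -90.16564939]
blue_pot [([180.3, 162.6], 0.81), ([146.3, 295.6], 0.72), ([382.6, 274.0], 0.56)]
white_pot [([355.3, 166.6], 0.97)]
{'time': 0.3, 'q': array([7.17908667e+01, 4.99136123e+00, 1.00652520e+01, 9.50997500e+01,
       7.61578509e-04, 8.99991296e+01]), 'qd': array([-0.06143691, -0.14772515,  0.09905336, -0.06777129,  0.04640857,
       -0.02425175]), 'joint_efforts': array([-4.32451934e-04, -5.19564021e+01,  4.64318955e+01,  6.61336919e-03,
       -4.72309227e-05, -6.43568100e-06]), 'ee_pos': array([0.17184253, 0.52239349, 0.23104837]), 'tcp_rot': array([-1.79974141e+02, -7.61971284e-04,  1.61791737e+02]), 'wrist_force': array([-0.08288759, -0.32525636,  0.06911617]), 'torque': array([-0.02440527, -0.0001725 ,  0.03919465]), 'grasp_force': 0.0, 'opening': 0.0856218306013841}
```

View pics/top0.png

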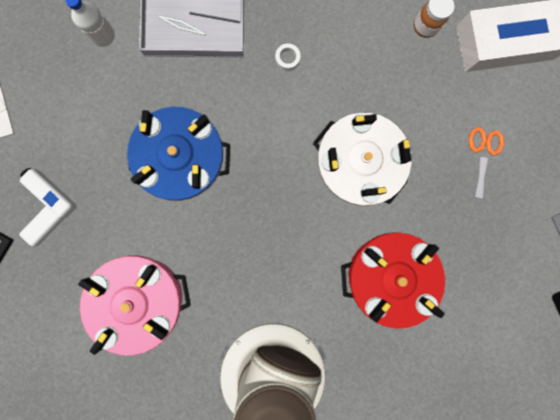

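The scene shows the blue pot near the robot's left front (top picture, lid centre about (175,153)), with its knobs at (148,125), (200,127), (196,178) and (145,177). I'll zoom in to read the knobs.

```bash
cat > h.py <<'E'
import numpy as np, cv2
from scipy.spatial.transform import Rotation as R
from workcell import bot
def ray(c,px,z):
    K=c["camera_matrix"];u,v=px
    d=np.array([(u-K[0,2])/K[0,0],-(v-K[1,2])/K[1,1],-1])
    d=R.from_euler("xyz",c["orientation"],degrees=True).as_matrix()@d
    o=np.array(c["xyz"]);return (o+d*(z-o[2])/d[2])[:2]
def look(name):
    c=bot.camera("top");im=c["color"]
    crop=cv2.resize(im[95:210,115:240],None,fx=5,fy=5,interpolation=cv2.INTER_CUBIC);cv2.imwrite(f"pics/{name}.png",crop)
    hsv=cv2.cvtColor(im,cv2.COLOR_BGR2HSV)
    def blobs(m,amin):
        n,l,s,ce=cv2.connectedComponentsWithStats(m.astype(np.uint8)); return [(ce[i],s[i,4],l==i) for i in range(1,n) if s[i,4]>=amin]
    H,S,V=cv2.split(hsv.astype(int)); box=np.zeros(V.shape,bool);box[95:210,115:240]=1
    yel=blobs(box&(H>18)&(H<35)&(S>120)&(V>120),6)
    for p,a,_ in yel: print("yellow",p.round(1),a,ray(c,p,.154).round(4))
    blk=blobs(box&(V<50)&(S<140),15)
    for p,a,_ in blk: print("black",p.round(1),a,ray(c,p,.154).round(4))
    m=(box&(H>100)&(H<125)&(S>130)).astype(np.uint8)
    cs=max(cv2.findContours(m,cv2.RETR_EXTERNAL,cv2.CHAIN_APPROX_NONE)[0],key=cv2.contourArea)
    (x,y),r=cv2.minEnclosingCircle(cs);print("lid",x,y,r,ray(c,(x,y),.109).round(4))
    return c
E
python3 - <<'E'
from h import *
look("crop1")
E
```

```text
yellow [142.7 127. ] 48 [0.5422 0.2596]
yellow [192.3 127.2] 48 [0.5424 0.1616]
yellow [171.5 150.1] 32 [0.4959 0.202 ]
yellow [194.7 168.9] 50 [0.4584 0.1557]
yellow [145.8 169.5] 48 [0.457  0.2517]
black [146.8 120.8] 144 [0.5549 0.2519]
black [200.8 123.6] 136 [0.5499 0.1446]
black [226.2 159.6] 116 [0.4773 0.0934]
black [141.2 176.9] 135 [0.4422 0.2604]
black [196.3 180.1] 97 [0.436  0.1523]
lid 174.77781677246094 154.21380615234375 47.80875015258789 [0.4964 0.2061]
```

View pics/crop1.png

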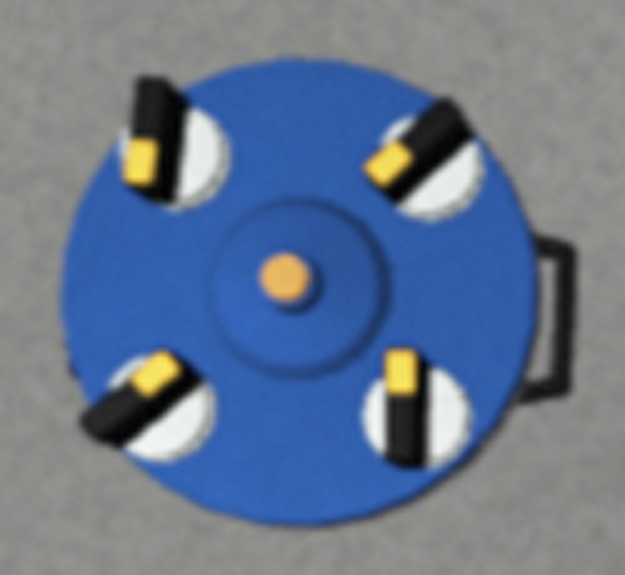

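The crop shows UR (430,160) and LL (163,408) loose: bars radial, yellow ends inward. UL and LR are halfway. Fitting the yellow ends gives a centre of about (0.499, 0.207) and knob axes at 43.3° + 90k.

```bash
cat > plan.py <<'E'
import numpy as np,sys
from workcell import bot
C=np.array([.499,.207]);A=43.3
def ax(a): return C+.075*np.array([np.cos(np.radians(a)),np.sin(np.radians(a))])
UL,UR,LR,LL=ax(A),ax(A-90),ax(A+180),ax(A+90)
def plan(wps,cur=None):
    if cur is None:
        o=bot.get_obs();p=o["ee_pos"];cur=(p[0],p[1],p[2],o["tcp_rot"][2])
    for w in wps:
        t=np.radians(cur[3]);d=np.array(w[:3])-cur[:3]
        s=[d[0]*np.cos(t)+d[1]*np.sin(t), d[0]*np.sin(t)-d[1]*np.cos(t), -d[2]]
        turn=-np.radians((w[3]-cur[3]+180)%360-180)
        print(np.round(w,4),"->",np.round(s,4),round(turn,4)); cur=w
E
python3 - <<'E'
from plan import *
print(UL,UR,LR,LL)
plan([(.30,.40,.2,147.5),(.43,.27,.2,133.3),(*UR,.2,133.3),(*UR,.127,133.3)])
E
```

```text
[0.55358296 0.25843638] [0.55043638 0.15241704] [0.44441704 0.15556362] [0.44756362 0.26158296]
[  0.3   0.4   0.2 147.5] -> [-0.16   -0.0762  0.0311] 0.2494
[  0.43   0.27   0.2  133.3 ] -> [-0.1795 -0.0398 -0.    ] 0.2478
[  0.5504   0.1524   0.2    133.3   ] -> [-0.1682  0.007  -0.    ] -0.0
[5.504e-01 1.524e-01 1.270e-01 1.333e+02] -> [0.    0.    0.073] -0.0
```

>>> arm_command(
  series=[
    [-0.032,-0.015,0.006,0.05],
    [-0.064,-0.03,0.012,0.1],
    [-0.096,-0.046,0.019,0.15],
    [-0.128,-0.061,0.025,0.2],
    [-0.16,-0.076,0.031,0.25],
  ],
  hand=0.045,
  grip_force=70,
)

```text
time: 0.85
ee_pos: [0.3009, 0.3992, 0.2001]
tcp_rot: [180.0, 0.0, 147.4]
wrist_force: [0.9, 1.1, -0.8]
opening: 0.045
grasp_force: 0.0
```

>>> arm_command(
  series=[
    [-0.036,-0.008,0,0.05],
    [-0.072,-0.016,0,0.1],
    [-0.108,-0.024,0,0.15],
    [-0.144,-0.032,0,0.2],
    [-0.18,-0.04,0,0.248],
  ],
)

```text
time: 1.35
ee_pos: [0.4312, 0.2685, 0.2004]
tcp_rot: [180.0, 0.0, 133.1]
wrist_force: [0.6, 0.6, 0.1]
opening: 0.0452
grasp_force: 0.0
```

>>> arm_command(
  series=[
    [-0.04,0.002,0,0],
    [-0.08,0.004,0,0],
    [-0.12,0.006,0,0],
    [-0.15,0.007,0,0],
    [-0.168,0.007,0,0],
  ],
)

```text
time: 1.85
ee_pos: [0.5518, 0.1505, 0.1999]
tcp_rot: [-180.0, -0.0, 133.2]
wrist_force: [-0.8, 0.3, -0.1]
opening: 0.0449
grasp_force: 0.0
```

>>> arm_command(
  series=[
    [0.002,0,0.018,0],
    [0.002,0,0.037,0],
    [0.002,0,0.055,0],
    [0.002,0,0.073,0],
    [0.002,0,0.073,0],
  ],
)

```text
time: 2.35
ee_pos: [0.5477, 0.1537, 0.1249]
tcp_rot: [-179.8, -0.1, 133.3]
wrist_force: [-0.0, -0.3, -0.5]
opening: 0.0449
grasp_force: 0.0
```

>>> arm_command(
  series=[
    [0,0,0,0],
    [0,0,0,0],
    [0,0,0,0],
    [0,0,0,0],
    [0,0,0,0],
  ],
  hand=0.01,
  grip_force=30,
)

```text
time: 2.85
ee_pos: [0.549, 0.1534, 0.1288]
tcp_rot: [180.0, 0.0, 133.2]
wrist_force: [-4.7, -3.3, 4.1]
opening: 0.0132
grasp_force: 31.4
```

>>> arm_command(
  series=[
    [0,0,0,0.06],
    [0,0,0,0.14],
    [0,0,0,0.22],
    [0,0,0,0.3],
    [0,0,0,0.393],
  ],
  grip_force=70,
)

```text
time: 3.35
ee_pos: [0.5495, 0.1536, 0.1289]
tcp_rot: [179.9, 0.0, 110.6]
wrist_force: [-0.9, -1.5, 3.0]
opening: 0.0129
grasp_force: 68.3
```

>>> arm_command(
  series=[
    [0,0,0,0.09],
    [0,0,0,0.18],
    [0,0,0,0.27],
    [0,0,0,0.35],
    [0,0,0,0.392],
  ],
)

```text
time: 3.85
ee_pos: [0.5501, 0.1537, 0.1289]
tcp_rot: [179.8, -0.0, 88.1]
wrist_force: [0.6, -1.0, 2.0]
opening: 0.0124
grasp_force: 68.2
```

```bash
python3 - <<'E'
from plan import *
o=bot.get_obs();print(o["ee_pos"],o["tcp_rot"],o["wrist_force"],o["torque"],o["opening"],o["q"])
E
```

```text
[0.55009614 0.15369187 0.12888958] [ 1.79839814e+02 -1.68362289e-02  8.81045752e+01] [ 0.63007796 -1.01592418  2.00599745] [-0.29307194 -0.40570338  0.05806444] 0.01235116567384833 [ 1.56259339e+01  6.87247447e+00  8.10018691e-01  8.37797216e+01
 -3.21706153e-02  1.07521338e+02]
```

```bash
python3 - <<'E'
from plan import *
plan([(*UR,.2,88.3),((UR+LL)[0]/2,(UR+LL)[1]/2,.2,112),(*LL,.2,133.3),(*LL,.127,133.3)],(*UR,.127,88.3))
E
```

```text
[ 0.5504  0.1524  0.2    88.3   ] -> [ 0.     0.    -0.073] -0.0
[  0.499   0.207   0.2   112.   ] -> [ 0.053 -0.053 -0.   ] -0.4136
[  0.4476   0.2616   0.2    133.3   ] -> [ 0.0699 -0.0272 -0.    ] -0.3718
[4.476e-01 2.616e-01 1.270e-01 1.333e+02] -> [0.    0.    0.073] -0.0
```

>>> arm_command(
  series=[
    [0,0,0,0],
    [0,0,0,0],
    [0,0,-0.025,0],
    [0,0,-0.05,0],
    [0,0,-0.073,0],
  ],
  hand=0.045,
)

```text
time: 4.35
ee_pos: [0.5491, 0.1537, 0.2017]
tcp_rot: [180.0, -0.0, 88.4]
wrist_force: [0.7, -0.5, -0.0]
opening: 0.0448
grasp_force: 0.0
```

>>> arm_command(
  series=[
    [0.01,-0.01,0,-0.08],
    [0.021,-0.021,0,-0.16],
    [0.032,-0.032,0,-0.24],
    [0.042,-0.042,0,-0.33],
    [0.053,-0.053,0,-0.414],
  ],
)

```text
time: 4.85
ee_pos: [0.4974, 0.2087, 0.2006]
tcp_rot: [180.0, -0.0, 112.3]
wrist_force: [0.1, 0.3, 0.6]
opening: 0.0451
grasp_force: 0.0
```

>>> arm_command(
  series=[
    [0.014,-0.005,0,-0.08],
    [0.028,-0.011,0,-0.16],
    [0.042,-0.016,0,-0.24],
    [0.06,-0.023,0,-0.32],
    [0.07,-0.027,0,-0.372],
  ],
)

```text
time: 5.35
ee_pos: [0.4458, 0.2638, 0.2007]
tcp_rot: [180.0, -0.0, 133.6]
wrist_force: [0.6, -0.1, 0.2]
opening: 0.045
grasp_force: 0.0
```

```bash
python3 - <<'E'
from plan import *
from h import look
o=bot.get_obs();print(o["ee_pos"],o["tcp_rot"]);look("crop2")
E
```

```text
[0.44578923 0.26382682 0.20069665] [ 1.79974405e+02 -1.04962681e-02  1.33602036e+02]
yellow [190.7 122.6] 48 [0.5518 0.1647]
yellow [142.8 127. ] 47 [0.5422 0.2595]
yellow [171.4 150.2] 35 [0.4957 0.2021]
yellow [194.7 168.9] 50 [0.4584 0.1557]
yellow [145.8 169.5] 48 [0.457  0.2517]
black [146.8 120.8] 145 [0.555  0.2519]
black [201.5 125.6] 119 [0.5459 0.1433]
black [126.2 167.4] 642 [0.461 0.29 ]
black [226.3 159.5] 114 [0.4775 0.0933]
black [196.3 180.1] 97 [0.436  0.1523]
lid 174.5 153.5 47.67084503173828 [0.4979 0.2067]
```

View pics/crop2.png

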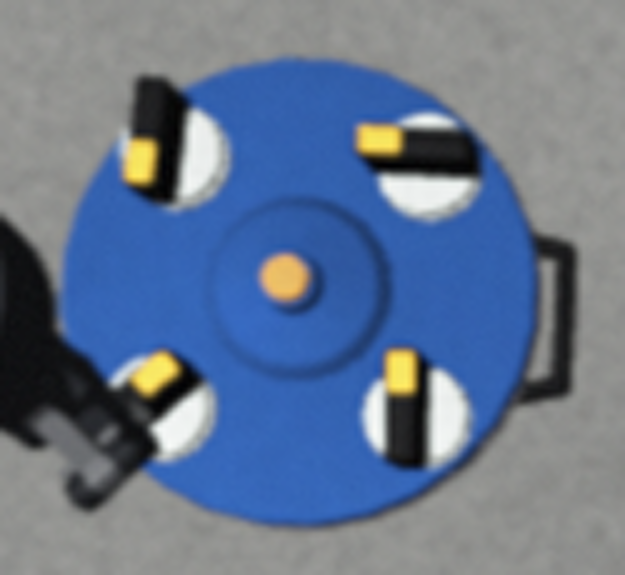

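UR's bar is now at 45° (430,145), with its yellow end on the counter-clockwise-left side like the other halfway knobs. Next is LL.

>>> arm_command(
  series=[
    [0,0,0.018,0],
    [0,0,0.037,0],
    [0,0,0.055,0],
    [0,0,0.073,0],
    [0,0,0.073,0],
  ],
)

```text
time: 5.9
ee_pos: [0.4457, 0.2622, 0.1252]
tcp_rot: [-179.8, -0.0, 133.3]
wrist_force: [0.1, 0.6, 1.3]
opening: 0.045
grasp_force: 0.0
```

>>> arm_command(
  series=[
    [0,0,0,0],
    [0,0,0,0],
    [0,0,0,0],
    [0,0,0,0],
    [0,0,0,0],
  ],
  hand=0.01,
  grip_force=30,
)

```text
time: 6.4
ee_pos: [0.4469, 0.2629, 0.1286]
tcp_rot: [179.9, 0.0, 133.3]
wrist_force: [-2.9, -3.0, 6.8]
opening: 0.0134
grasp_force: 32.1
```

Turn LL to halfway. I'll check that before going on to tight.

>>> arm_command(
  series=[
    [0,0,0,0.06],
    [0,0,0,0.14],
    [0,0,0,0.22],
    [0,0,0,0.3],
    [0,0,0,0.393],
  ],
  grip_force=70,
)

```text
time: 6.9
ee_pos: [0.4473, 0.2631, 0.1288]
tcp_rot: [179.9, 0.0, 110.6]
wrist_force: [0.9, -2.0, 5.7]
opening: 0.0129
grasp_force: 68.4
```

>>> arm_command(
  series=[
    [0,0,0,0.09],
    [0,0,0,0.18],
    [0,0,0,0.27],
    [0,0,0,0.35],
    [0,0,0,0.392],
  ],
)

```text
time: 7.4
ee_pos: [0.4478, 0.2632, 0.1288]
tcp_rot: [179.8, -0.1, 88.2]
wrist_force: [2.5, -2.7, 3.5]
opening: 0.0127
grasp_force: 68.3
```

>>> arm_command(
  series=[
    [0,0,0,0],
    [0,0,0,0],
    [0,0,0,0],
    [0,0,0,0],
    [0,0,0,0],
  ],
)

```text
time: 7.9
ee_pos: [0.4478, 0.2632, 0.1287]
tcp_rot: [179.8, -0.1, 88.4]
wrist_force: [3.7, -3.4, 5.1]
opening: 0.0129
grasp_force: 68.6
```

>>> arm_command(
  series=[
    [0,0,0,0.06],
    [0,0,0,0.14],
    [0,0,0,0.22],
    [0,0,0,0.3],
    [0,0,0,0.393],
  ],
)

```text
time: 8.4
ee_pos: [0.4483, 0.2631, 0.1287]
tcp_rot: [179.8, -0.1, 65.7]
wrist_force: [6.4, -4.2, 5.2]
opening: 0.0127
grasp_force: 68.5
```

>>> arm_command(
  series=[
    [0,0,0,0.09],
    [0,0,0,0.18],
    [0,0,0,0.27],
    [0,0,0,0.36],
    [0,0,0,0.41],
  ],
)

```text
time: 8.9
ee_pos: [0.4486, 0.2628, 0.1288]
tcp_rot: [179.8, -0.2, 42.2]
wrist_force: [8.0, -5.0, 4.0]
opening: 0.0128
grasp_force: 69.0
```

```bash
python3 - <<'E'
from plan import *
o=bot.get_obs();print(o["ee_pos"],o["tcp_rot"],o["wrist_force"],o["torque"],o["opening"],o["q"])
E
```

```text
[0.44863651 0.26275409 0.12875869] [179.79532284  -0.21290829  42.16943718] [ 8.02504231 -5.0108077   4.0167199 ] [-1.09765037 -1.71247891  0.73817365] 0.012841215462640203 [ 3.04424690e+01 -2.10525331e-01 -6.62029211e+00  8.33401688e+01
 -1.57131907e-01  1.68273069e+02]
```

>>> arm_command(
  series=[
    [0,0,0,0.01],
    [0,0,0,0.02],
    [0,0,0,0.03],
    [0,0,0,0.03],
    [0,0,0,0.03],
  ],
)

```text
time: 9.4
ee_pos: [0.4486, 0.2628, 0.1288]
tcp_rot: [179.8, -0.2, 40.8]
wrist_force: [9.0, -5.4, 5.3]
opening: 0.0125
grasp_force: 74.1
```

```bash
python3 - <<'E'
from plan import *
o=bot.get_obs();print(o["ee_pos"],o["tcp_rot"],o["wrist_force"],o["torque"],o["opening"])
plan([(*LL,.2,41),((UR+LL)[0]/2,(UR+LL)[1]/2,.2,65),(*UR,.2,88.3)],(*LL,.127,40.6))
E
```

```text
[0.44861338 0.2627778  0.12880317] [179.78489183  -0.21507928  40.75582824] [ 9.01601249 -5.40157118  5.32671499] [-1.18464721 -1.73661701  1.48968296] 0.012479984717207824
[ 0.4476  0.2616  0.2    41.    ] -> [ 0.     0.    -0.073] -0.007
[ 0.499  0.207  0.2   65.   ] -> [ 0.003   0.0749 -0.    ] -0.4189
[ 0.5504  0.1524  0.2    88.3   ] -> [-0.0277  0.0697 -0.    ] -0.4067
```

The moment climbs against the hard stop, so LL is tight. Next: UR to tight.

>>> arm_command(
  series=[
    [0,0,0,-0.03],
    [0,0,0,-0.03],
    [0,0,-0.025,-0.03],
    [0,0,-0.05,-0.03],
    [0,0,-0.073,-0.03],
  ],
  hand=0.045,
)

```text
time: 9.9
ee_pos: [0.4462, 0.2631, 0.2012]
tcp_rot: [-180.0, 0.0, 42.3]
wrist_force: [-0.2, -0.1, -0.6]
opening: 0.045
grasp_force: 0.0
```

>>> arm_command(
  series=[
    [0.005,0.015,0,-0.07],
    [0.005,0.03,0,-0.15],
    [0.005,0.045,0,-0.23],
    [0.005,0.06,0,-0.31],
    [0.005,0.075,0,-0.4],
  ],
)

```text
time: 10.4
ee_pos: [0.5008, 0.2107, 0.2001]
tcp_rot: [-180.0, 0.0, 65.5]
wrist_force: [0.5, 0.2, 0.1]
opening: 0.0449
grasp_force: 0.0
```

>>> arm_command(
  series=[
    [-0.006,0.014,0,-0.07],
    [-0.012,0.028,0,-0.15],
    [-0.018,0.042,0,-0.23],
    [-0.024,0.058,0,-0.31],
    [-0.028,0.07,0,-0.4],
  ],
)

```text
time: 10.9
ee_pos: [0.5529, 0.1557, 0.2]
tcp_rot: [-180.0, -0.0, 88.4]
wrist_force: [-0.4, -0.1, -0.1]
opening: 0.0448
grasp_force: 0.0
```

>>> arm_command(
  series=[
    [0,0,0,0],
    [0,0,0,0],
    [0,0,0,0],
    [0,0,0,0],
    [0,0,0,0],
  ],
)

```text
time: 11.4
ee_pos: [0.5523, 0.1566, 0.2004]
tcp_rot: [180.0, -0.0, 88.2]
wrist_force: [-0.2, -0.6, -0.5]
opening: 0.0451
grasp_force: 0.0
```

```bash
python3 - <<'E'
from plan import *
o=bot.get_obs();print(o["ee_pos"],o["tcp_rot"])
plan([(.5500,.1535,.127,88.3)])
E
```

```text
[0.55228925 0.15657973 0.20043314] [ 1.79995034e+02 -5.17040750e-03  8.81646569e+01]
[ 0.55    0.1535  0.127  88.3   ] -> [-0.0032 -0.0022  0.0734] -0.0024
```

>>> arm_command(
  series=[
    [-0.003,-0.002,0.018,0],
    [-0.003,-0.002,0.037,0],
    [-0.003,-0.002,0.055,0],
    [-0.003,-0.002,0.073,0],
    [-0.003,-0.002,0.073,0],
  ],
)

```text
time: 11.9
ee_pos: [0.5492, 0.1531, 0.1249]
tcp_rot: [-179.8, 0.1, 88.2]
wrist_force: [0.4, -0.0, 1.1]
opening: 0.0451
grasp_force: 0.0
```

>>> arm_command(
  series=[
    [0,0,0,0],
    [0,0,0,0],
    [0,0,0,0],
    [0,0,0,0],
    [0,0,0,0],
  ],
  hand=0.01,
  grip_force=30,
)

```text
time: 12.4
ee_pos: [0.5502, 0.1535, 0.1288]
tcp_rot: [180.0, -0.0, 88.2]
wrist_force: [-5.7, -0.7, 5.1]
opening: 0.0138
grasp_force: 31.7
```

>>> arm_command(
  series=[
    [0,0,0,0.06],
    [0,0,0,0.14],
    [0,0,0,0.22],
    [0,0,0,0.3],
    [0,0,0,0.393],
  ],
  grip_force=70,
)

```text
time: 12.9
ee_pos: [0.5507, 0.1533, 0.1289]
tcp_rot: [179.9, -0.1, 65.5]
wrist_force: [-2.8, -0.8, 4.5]
opening: 0.0127
grasp_force: 68.4
```

>>> arm_command(
  series=[
    [0,0,0,0.09],
    [0,0,0,0.18],
    [0,0,0,0.27],
    [0,0,0,0.36],
    [0,0,0,0.43],
  ],
)

```text
time: 13.4
ee_pos: [0.5511, 0.153, 0.1289]
tcp_rot: [179.9, -0.1, 40.8]
wrist_force: [-1.0, -3.5, 4.7]
opening: 0.0127
grasp_force: 74.0
```

```bash
python3 - <<'E'
from plan import *
o=bot.get_obs();print(o["ee_pos"],o["tcp_rot"],o["wrist_force"],o["torque"],o["opening"])
E
```

```text
[0.55112556 0.1529698  0.12890085] [ 1.79891691e+02 -7.94919798e-02  4.08346806e+01] [-0.96480883 -3.46237239  4.68584508] [-0.77068158  0.21831185  1.5331816 ] 0.012738853590512647
```

```bash
python3 - <<'E'
from plan import *
ur=(.5505,.1534)
plan([(*ur,.2,42.2),(.55,.18,.2,82),(.55,.21,.2,122),(.554,.24,.2,162),(.554,.2596,.2,178.3)],(*ur,.127,40.9))
E
```

```text
[ 0.5505  0.1534  0.2    42.2   ] -> [ 0.     0.    -0.073] -0.0227
[ 0.55  0.18  0.2  82.  ] -> [ 0.0175 -0.02   -0.    ] -0.6946
[  0.55   0.21   0.2  122.  ] -> [ 0.0297 -0.0042 -0.    ] -0.6981
[  0.554   0.24    0.2   162.   ] -> [ 0.0233  0.0193 -0.    ] -0.6981
[  0.554    0.2596   0.2    178.3   ] -> [ 0.0061  0.0186 -0.    ] -0.2845
```

>>> arm_command(
  series=[
    [0,0,0,-0.03],
    [0,0,0,-0.03],
    [0,0,-0.025,-0.03],
    [0,0,-0.05,-0.03],
    [0,0,-0.073,-0.03],
  ],
  hand=0.045,
)

```text
time: 13.9
ee_pos: [0.5505, 0.1533, 0.2015]
tcp_rot: [180.0, -0.0, 42.8]
wrist_force: [-0.1, 0.6, -0.0]
opening: 0.0449
grasp_force: 0.0
```

>>> arm_command(
  series=[
    [0.003,-0.004,0,-0.14],
    [0.007,-0.008,0,-0.28],
    [0.011,-0.012,0,-0.42],
    [0.014,-0.016,0,-0.56],
    [0.0175,-0.02,0,-0.695],
  ],
)

```text
time: 14.4
ee_pos: [0.5498, 0.1801, 0.2004]
tcp_rot: [180.0, -0.0, 83.0]
wrist_force: [-0.9, -0.8, -0.2]
opening: 0.0452
grasp_force: 0.0
```

>>> arm_command(
  series=[
    [0.006,-0.001,0,-0.14],
    [0.012,-0.002,0,-0.28],
    [0.018,-0.003,0,-0.42],
    [0.024,-0.004,0,-0.56],
    [0.03,-0.004,0,-0.7],
  ],
)

```text
time: 14.9
ee_pos: [0.5497, 0.2104, 0.2005]
tcp_rot: [180.0, -0.0, 123.1]
wrist_force: [0.0, 0.6, -0.3]
opening: 0.0452
grasp_force: 0.0
```

>>> arm_command(
  series=[
    [0.005,0.004,0,-0.14],
    [0.009,0.008,0,-0.28],
    [0.014,0.012,0,-0.42],
    [0.019,0.016,0,-0.56],
    [0.023,0.019,0,-0.7],
  ],
)

```text
time: 15.4
ee_pos: [0.5534, 0.2401, 0.2004]
tcp_rot: [180.0, 0.0, 163.2]
wrist_force: [0.4, 0.8, 0.4]
opening: 0.0449
grasp_force: 0.0
```

>>> arm_command(
  series=[
    [0.003,0.009,0,-0.14],
    [0.006,0.0185,0,-0.28],
    [0.006,0.0185,0,-0.28],
    [0.006,0.0185,0,-0.28],
    [0.006,0.0185,0,-0.28],
  ],
)

```text
time: 15.9
ee_pos: [0.5531, 0.2588, 0.2003]
tcp_rot: [-180.0, -0.0, 178.6]
wrist_force: [0.5, -0.6, 0.1]
opening: 0.0451
grasp_force: 0.0
```

```bash
python3 - <<'E'
from plan import *
from h import look
plan([(.554,.2596,.127,178.3)]);print(bot.get_obs()["q"]);look("crop3")
E
```

```text
[5.540e-01 2.596e-01 1.270e-01 1.783e+02] -> [-0.0009  0.0008  0.0733] 0.0061
[ 2.50771406e+01  1.29406980e+01  1.56091085e+01  9.26715175e+01
 -2.86183487e-03  2.64284360e+01]
yellow [192.9 118.3] 46 [0.5606 0.1605]
yellow [142.7 127. ] 48 [0.5422 0.2596]
yellow [171.4 150.1] 33 [0.4961 0.2021]
yellow [194.7 168.9] 50 [0.4584 0.1557]
yellow [146.4 177.6] 27 [0.4408 0.2502]
black [134.9 107.3] 737 [0.5821 0.2759]
black [201.4 128. ] 75 [0.541  0.1434]
black [226.2 159.4] 117 [0.4775 0.0935]
black [196.3 180.1] 97 [0.436  0.1523]
black [150.7 181.3] 19 [0.4334 0.2417]
lid 174.76828002929688 152.65921020507812 47.2300910949707 [0.4997 0.2062]
```

View pics/crop3.png

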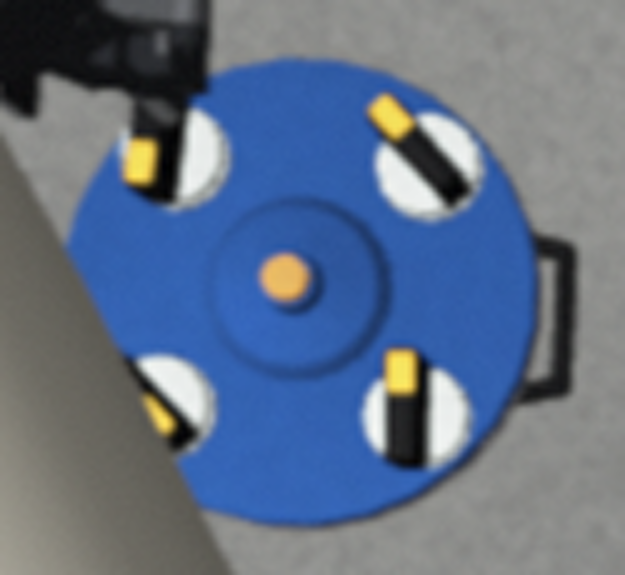

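UR (420,150) and LL (160,410) now lie along the rim. Next is UL.

>>> arm_command(
  series=[
    [-0.001,0.001,0.018,0],
    [-0.001,0.001,0.037,0],
    [-0.001,0.001,0.055,0],
    [-0.001,0.001,0.073,0],
    [-0.001,0.001,0.073,0],
  ],
)

```text
time: 16.45
ee_pos: [0.553, 0.2592, 0.1248]
tcp_rot: [-179.9, -0.2, 178.7]
wrist_force: [0.2, 1.0, -0.6]
opening: 0.0453
grasp_force: 0.0
```

>>> arm_command(
  series=[
    [0,0,0,0],
    [0,0,0,0],
    [0,0,0,0],
    [0,0,0,0],
    [0,0,0,0],
  ],
  hand=0.01,
  grip_force=30,
)

```text
time: 16.95
ee_pos: [0.5551, 0.2584, 0.129]
tcp_rot: [-179.9, 0.2, 178.7]
wrist_force: [1.9, -11.0, 2.3]
opening: 0.0135
grasp_force: 33.0
```

>>> arm_command(
  series=[
    [0,0,0,0.06],
    [0,0,0,0.14],
    [0,0,0,0.22],
    [0,0,0,0.3],
    [0,0,0,0.393],
  ],
  grip_force=70,
)

```text
time: 17.45
ee_pos: [0.5551, 0.2579, 0.1291]
tcp_rot: [-179.9, 0.2, 156.0]
wrist_force: [1.2, -12.2, 4.0]
opening: 0.0128
grasp_force: 68.7
```

>>> arm_command(
  series=[
    [0,0,0,0.09],
    [0,0,0,0.18],
    [0,0,0,0.27],
    [0,0,0,0.36],
    [0,0,0,0.43],
  ],
)

```text
time: 17.95
ee_pos: [0.5549, 0.2574, 0.129]
tcp_rot: [-179.9, 0.3, 131.3]
wrist_force: [0.0, -15.4, 5.1]
opening: 0.0128
grasp_force: 71.6
```

```bash
python3 - <<'E'
from plan import *
o=bot.get_obs();print(o["ee_pos"],o["tcp_rot"],o["wrist_force"],o["torque"],o["opening"])
ul=(.554,.2596)
plan([(*ul,.2,132.5),(.50,.208,.2,156),(.4447,.1568,.2,178.3)],(*ul,.127,131.2))
E
```

```text
[0.55485845 0.25740787 0.12903916] [-179.93169647    0.28309996  131.33274086] [  0.03681891 -15.37292261   5.11385312] [-3.30937081 -0.10433677  1.19426672] 0.012780603107002362
[  0.554    0.2596   0.2    132.5   ] -> [ 0.     0.    -0.073] -0.0227
[  0.5     0.208   0.2   156.   ] -> [-0.0016 -0.0747 -0.    ] -0.4102
[4.447e-01 1.568e-01 2.000e-01 1.783e+02] -> [ 0.0297 -0.0693 -0.    ] -0.3892
```

>>> arm_command(
  series=[
    [0,0,0,0.01],
    [0,0,0,0.015],
    [0,0,0,0.015],
    [0,0,0,0.015],
    [0,0,0,0.015],
  ],
)

```text
time: 18.45
ee_pos: [0.5548, 0.2574, 0.1291]
tcp_rot: [-179.9, 0.3, 130.8]
wrist_force: [0.4, -15.4, 5.3]
opening: 0.0129
grasp_force: 74.3
```

>>> arm_command(
  series=[
    [0,0,0,-0.04],
    [0,0,0,-0.04],
    [0,0,-0.025,-0.04],
    [0,0,-0.05,-0.04],
    [0,0,-0.073,-0.04],
  ],
  hand=0.045,
)

```text
time: 18.95
ee_pos: [0.5542, 0.2604, 0.2022]
tcp_rot: [179.9, 0.0, 133.0]
wrist_force: [-0.3, 0.9, 0.6]
opening: 0.0448
grasp_force: 0.0
```

>>> arm_command(
  series=[
    [-0.001,-0.015,0,-0.08],
    [-0.001,-0.03,0,-0.16],
    [-0.002,-0.045,0,-0.24],
    [-0.002,-0.06,0,-0.32],
    [-0.002,-0.075,0,-0.41],
  ],
)

```text
time: 19.45
ee_pos: [0.5004, 0.2073, 0.2011]
tcp_rot: [179.9, 0.0, 156.7]
wrist_force: [-0.6, -1.0, 0.5]
opening: 0.045
grasp_force: 0.0
```

>>> arm_command(
  series=[
    [0.006,-0.014,0,-0.08],
    [0.012,-0.028,0,-0.16],
    [0.018,-0.042,0,-0.24],
    [0.024,-0.056,0,-0.32],
    [0.03,-0.069,0,-0.39],
  ],
)

```text
time: 19.95
ee_pos: [0.4455, 0.1558, 0.2012]
tcp_rot: [180.0, 0.1, 179.0]
wrist_force: [0.1, 0.3, -0.9]
opening: 0.0449
grasp_force: 0.0
```

>>> arm_command(
  series=[
    [0,0,0,0],
    [0,0,0,0],
    [0,0,0,0],
    [0,0,0,0],
    [0,0,0,0],
  ],
)

```text
time: 20.45
ee_pos: [0.4459, 0.1563, 0.2001]
tcp_rot: [-180.0, -0.0, 178.9]
wrist_force: [-0.7, -0.2, -0.3]
opening: 0.0451
grasp_force: 0.0
```

```bash
python3 - <<'E'
from plan import *
plan([(.4447,.1558,.127,178.3)])
E
```

```text
[4.447e-01 1.558e-01 1.270e-01 1.783e+02] -> [ 0.0012 -0.0005  0.0731] 0.0105
```

>>> arm_command(
  series=[
    [0.001,-0.001,0.018,0.01],
    [0.001,-0.001,0.037,0.01],
    [0.001,-0.001,0.055,0.01],
    [0.001,-0.001,0.073,0.01],
    [0.001,-0.001,0.073,0.01],
  ],
)

```text
time: 20.95
ee_pos: [0.4436, 0.1548, 0.125]
tcp_rot: [-179.9, -0.2, 178.3]
wrist_force: [-0.3, -0.1, -0.1]
opening: 0.0448
grasp_force: 0.0
```

>>> arm_command(
  series=[
    [0,0,0,0],
    [0,0,0,0],
    [0,0,0,0],
    [0,0,0,0],
    [0,0,0,0],
  ],
  hand=0.01,
  grip_force=30,
)

```text
time: 21.45
ee_pos: [0.4452, 0.1557, 0.1285]
tcp_rot: [179.9, 0.1, 178.4]
wrist_force: [-0.5, 4.3, 6.3]
opening: 0.0135
grasp_force: 33.6
```

>>> arm_command(
  series=[
    [0,0,0,0.06],
    [0,0,0,0.14],
    [0,0,0,0.22],
    [0,0,0,0.3],
    [0,0,0,0.393],
  ],
  grip_force=70,
)

```text
time: 21.95
ee_pos: [0.4451, 0.1552, 0.1286]
tcp_rot: [179.9, 0.1, 155.6]
wrist_force: [-0.5, 0.3, 6.7]
opening: 0.0131
grasp_force: 68.8
```

>>> arm_command(
  series=[
    [0,0,0,0.09],
    [0,0,0,0.18],
    [0,0,0,0.27],
    [0,0,0,0.36],
    [0,0,0,0.43],
  ],
)

```text
time: 22.45
ee_pos: [0.4448, 0.1549, 0.1286]
tcp_rot: [180.0, 0.1, 131.0]
wrist_force: [-2.9, -0.4, 9.7]
opening: 0.013
grasp_force: 73.4
```

>>> arm_command(
  series=[
    [0,0,0,0.005],
    [0,0,0,0.01],
    [0,0,0,0.01],
    [0,0,0,0.01],
    [0,0,0,0.01],
  ],
)

```text
time: 22.95
ee_pos: [0.4448, 0.1549, 0.1286]
tcp_rot: [180.0, 0.1, 130.7]
wrist_force: [-2.9, -2.3, 9.0]
opening: 0.0127
grasp_force: 74.8
```

```bash
python3 - <<'E'
from plan import *
o=bot.get_obs();print(o["ee_pos"],o["tcp_rot"],o["wrist_force"],o["torque"],o["opening"])
E
```

```text
[0.44482592 0.15486839 0.12862397] [1.79957276e+02 7.22947340e-02 1.30719131e+02] [-2.92836917 -2.32063939  9.04950274] [-0.38932919  0.65446029  1.26201837] 0.012728132811514047
```

Release, rise, back off toward -y and check.

>>> arm_command(
  series=[
    [0,0,0,-0.03],
    [0,0,0,-0.03],
    [0,0,-0.03,-0.03],
    [0,0,-0.065,-0.03],
    [0,0,-0.1,-0.03],
  ],
  hand=0.045,
)

```text
time: 23.45
ee_pos: [0.4444, 0.1548, 0.2281]
tcp_rot: [-179.9, -0.0, 132.3]
wrist_force: [0.5, -0.1, -0.0]
opening: 0.0447
grasp_force: 0.0
```

>>> arm_command(
  series=[
    [-0.015,-0.025,-0.01,0],
    [-0.03,-0.05,-0.02,0],
    [-0.05,-0.075,-0.03,0],
    [-0.065,-0.1,-0.03,0],
    [-0.08,-0.12,-0.03,0],
  ],
)

```text
time: 23.95
ee_pos: [0.4094, 0.0138, 0.2576]
tcp_rot: [180.0, 0.0, 132.3]
wrist_force: [0.3, -0.5, -0.4]
opening: 0.0454
grasp_force: 0.0
```

```bash
python3 - <<'E'
from h import look
look("crop4")
E
```

```text
yellow [138.4 124.9] 46 [0.5464 0.2682]
yellow [144.8 178.2] 48 [0.4397 0.2533]
black [147.9 121.7] 171 [0.5532 0.2495]
black [138.5 169.9] 75 [0.4562 0.2659]
black [150.6 181. ] 23 [0.4341 0.2419]
lid 151.0 164.5 38.461116790771484 [0.4744 0.2551]
```

View pics/crop4.png

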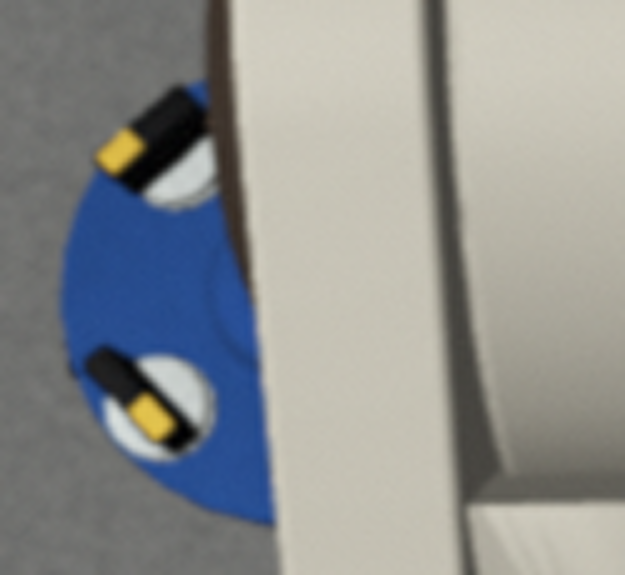

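UL and LL lie along the rim. The arm hides UR and LR here, so I'll check them in the scene camera.

```bash
python3 - <<'E'
from workcell import bot
import cv2
im=bot.camera("scene")["color"]
cv2.imwrite("pics/s2.png",cv2.resize(im[200:310,310:430],None,fx=5,fy=5,interpolation=cv2.INTER_CUBIC))
E
```

```text
(no output)
```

View pics/s2.png

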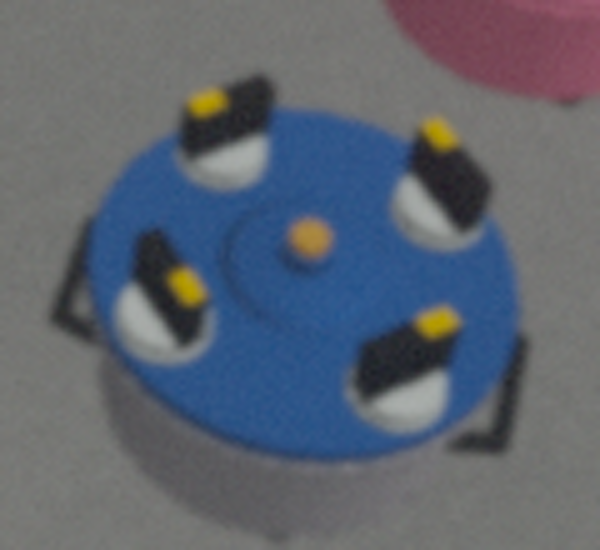

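All four bars lie along the rim in this view: (225,120), (450,175), (165,290) and (410,350). The robot is clear of the pot.

```bash
python3 -c "
from workcell import bot
print(bot.job_done())"
```

```text
the job is handed in; nothing more can be done
None
```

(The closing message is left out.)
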